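Lean the rinsed soap mould on the drain rest

ROBOT

A 6-joint arm with a two-finger parallel gripper is mounted at the origin on the work surface. World frame = base frame: x ahead of the robot, y to its left, z up, the work surface at z = 0. Lengths are in m, angles in rad, forces in N, time in s.
With the tool pointing down it reaches from about 0.35 to 0.775 m from the base axis. Payload 5.5 kg.
Tool frame: the origin (TCP) lies between the finger pads; the fingertips stand 19 mm ahead of it and the grasp point (between the pads) is the TCP; z points along the fingers, y is the direction in which the jaws open and shut (so a half turn about z gives the same grasp; the last joint's range is limited). The gripper opens to 85 mm and grips with 20 to 120 N. Pads are 22 mm wide; open, the fingers measure 114 mm over their backs; the gripper's body (76 mm by 85 mm) begins 54 mm behind the grasp point. The pads swing forward as they close: fully open they stand 13 mm farther back than shut.
Start: joints at [1.075, 0.313, 0.046, 1.304, 0, 1.431], TCP at [0.2, 0.539, 0.25] pointing down, gripper open.
Joint ranges: [-2.76, 2.76], [-0.86, 1.69], [-1.03, 1.26], [-2.2, 2.34], [-1.47, 1.5], [-3.14, 3.14]. Speed limits (rad/s): [2.57, 2.57, 3.14, 3.14, 3.14, 3.14].

INTERFACE

Orientations are given as a unit quaternion [w, x, y, z].
In Python, from workcell import get_state, cams, workorder gives the robot as it stands.
- The arm moves only by the tool play_rows, never from a script. Its argument "series" is text: rows parted by semicolons, each of 7 numbers parted by spaces: the opening in per cent of the stroke, from 0 (shut) to 100 (fully open), then the shift along the tool's x, y, z in cm, then the turn, a rotation vector about the tool's x, y, z in degrees. A call has 1 to 12 rows; each row shifts and turns the commanded pose from where the row before left it, along the tool's axes as they then stand; what a row does not reach is not made up. A row lasts 1/8 s, in which the tool goes at most 62.5 mm and 10.7 degrees, less where a joint would pass 70% of its speed; a pose out of reach is approached as far as the arm can. A call with a gripper value outside its range is refused whole. The fingers move at their own pace and stop on an object; "newtons" is the grip in N (left out, the last holds). Time passes only in rows, so rows that do not move let the fingers close. It gives the time, the measured TCP pose, the force and the opening at its end, in the units of the state.
- get_state(): the state, without advancing time (a new reading comes with each control period).
- cams.read_camera(name): name is "scene" or "top" or "wrist"; returns the picture (384x512x3 uint8, red, green, blue); there is no depth.
- cams.get_calibration(name): a dict with "fx", "fy", "cx", "cy" (pixels), "distortion" ([k1, k2, p1, p2, k3] as OpenCV has them; the pictures are not rectified), "rvec" (rotation vector, rad) and "tvec" (3), from world to camera coordinates, as OpenCV has them. Camera axes: x right, y down, z forward; pixel columns grow to the right and rows downward; lengths in m; the calibration is good to about 2 mm. A picture is of the moment at which its call begins: read the wrist's pose just before it. get_calibration takes no time and is no camera call; for the wrist camera it gives the pose at the moment of the call.
- workorder.hand_in(): hands the job in, once; it reports no verdict.
The state is a dict: "clock": time; "joint_pos": joint angles; "qvel": joint speeds; "tau": joint torques, N m; "tcp_pos": TCP position; "orientation": TCP orientation; "wrist_force": force on the tool from outside, world axes, zero at the start; "ft_torque": the same for the moment, N m; "finger_gap": finger opening in m.
Only numpy, scipy, OpenCV 4.12 (cv2) and the standard library are available. Lean on these libraries where they do the work, as an engineer would, in place of code of your own. Each camera call takes 0.05 s, during which the arm holds its last target.

TASK

Take the rinsed soap mould tray with the four cups out of the drying rack and lean it on the sloped wooden drain rest: bottom edge on the ledge, wide blank grip strip uppermost, in the middle of the rest, and with its open side lying flat against the backstop (the bulging cups outwards), so that the cavities face down and drain. Let it stand there by itself, and leave the wooden board in the rack and the small bottle between rack and rest where they are.

Things in the scene. Friction and masses are not known exactly. Their poses are not given: they have to be found in the camera images.
- tray_center (a point): Centre of the tray's plate: white rigid plastic, 0.2-0.33 kg, 8 mm thick (x), 140 wide (y), 150 tall (z), starting upright in a rack slot (leaning up to 0.1 rad). Point is mid-thickness, 75 mm above the bottom edge. +x points from the flat open face to the cup side, +z to the top edge. Four hollow cups bulge 22 mm beyond the +x face and are open at the -x face.
- tray_cups (a point): Middle of the cups' closed backs on the tray, 26 mm to +x and 15 mm below tray_center; same axes. The cups (50 mm wide, 38 tall) cover z -57 to +27 mm and y -54 to +54 mm of tray_center.
- tray_grip (a point): Middle of the tray's plain grip strip (48 mm tall, along the top edge, clear of the cups): 50 mm above tray_center, mid-thickness; same axes. Grip here across the 8 mm thickness; top edge 25 mm above.
- rack: Fixed steel drying rack, 150 x 176 mm, origin under its centre on the table. Top plate 16 mm up; two slots along its y at x = -45 and +45 mm hold tray and board (either one in either). End posts 50 mm high (tops 66 mm above the table) embrace the plates' side margins with 3 mm play; plates lift straight up. Plate axes are parallel to the rack's.
- board_center (a point): Centre of the plain wooden board in the other slot, 8 x 136 x 100 mm (x, y, z upwards), loose; leave it.
- rest_slope: Fixed drain rest. Origin: middle of the corner of backstop and ledge, 24 mm above the table. +x out of the backstop (25 deg upwards), +z up it (leans back 25 deg), +y along the ledge. Backstop: plane x=0, 170 mm wide, 95 tall. Ledge: plane z=0 out to x=36 mm, 8 mm lip there. Opens away from the robot, +-0.35 rad. Tray home: axes agree, tray_center at (4,0,75) mm.
- bottle_center (a point): Small amber bottle, 38 mm across, 85 mm tall, standing between rack and rest, loose; point 42 mm above its foot.
Not all that is in view belongs to the job. Leave any blue or yellow look-alike of the part that bears tray_center alone.

How it is judged:
By the outcome, as a careful person would: the job done as asked, in the order asked, and still so for the second after the job is handed in, with the robot touching nothing.
It also fails if it takes over 38 s, if anything falls off the work surface, if the arm or the gripper's body presses on something with over 40 N, if the wrist force passes 120 N, or if a joint passes its speed limit or range.

## Working session

There is one attempt and no reset: what is moved stays moved. The work goes in short steps, Python scripts to look and compute and a tool call to move; the robot and the scene stay as the last step left them, time stands still between calls to the robot, and variables do not carry over. Pictures are saved under pics/ and viewed, and the job is handed in when it is done.

Besides the shell and the picture viewer there is one more tool, called after "Emit:" as name(argument=value, ...) on one line, values as JSON. play_rows: Moves the arm, as the interface text tells. Its arguments: {"type":"object","properties":{"series":{"type":"string"},"newtons":{"type":"number"}},"required":["series"]}

```bash
ls; mkdir -p pics
python3 - <<'E'
from workcell import get_state, cams, workorder
import cv2
s=get_state();print(s)
for n in("scene","top","wrist"):
    c=cams.get_calibration(n);print(n,c)
    cv2.imwrite(f"pics/{n}0.png",cams.read_camera(n)[:,:,::-1])
E
```

```text
pics
{'clock': 0.0, 'joint_pos': array([ 1.07538368e+00,  3.13984784e-01,  4.49886689e-02,  1.30358729e+00,
       -4.19281238e-05,  1.43123456e+00]), 'qvel': array([ 0.00123134, -0.00019996,  0.0003298 , -0.00060877,  0.00197647,
       -0.00071296]), 'tau': array([ 3.79878220e-04, -4.80622494e+01,  2.98537552e+01,  1.93137926e-02,
       -3.52469567e-05, -1.38656685e-05]), 'tcp_pos': array([0.20009771, 0.53856023, 0.24942168]), 'orientation': array([-2.59028994e-04,  1.76988058e-01,  9.84212593e-01, -8.55427097e-04]), 'wrist_force': array([0.30317638, 0.51544918, 0.4309912 ]), 'ft_torque': array([-0.02367764,  0.00324314, -0.09245962]), 'finger_gap': 0.08532962699133975}
scene {'fx': 458.2277683507464, 'fy': 458.2277683507464, 'cx': 261.4672444414113, 'cy': 190.8219424165941, 'distortion': array([-0.10262485,  0.        ,  0.        ,  0.        ,  0.        ]), 'rvec': array([ 2.09489258,  0.70629786, -0.33627586]), 'tvec': array([-0.33325215, -0.00844092,  1.47264184])}
top {'fx': 405.5972961122854, 'fy': 405.5972961122854, 'cx': 250.57602319426027, 'cy': 183.67212336320597, 'distortion': array([0.00200447, 0.        , 0.        , 0.        , 0.        ]), 'rvec': array([ 2.15957906, -2.10896011,  0.18801205]), 'tvec': array([0.05020331, 0.42357087, 1.13626022])}
wrist {'fx': 313.47766316358906, 'fy': 313.47766316358906, 'cx': 259.0719589070069, 'cy': 185.85114522659435, 'distortion': array([-0.08656298,  0.        ,  0.        ,  0.        ,  0.        ]), 'rvec': array([-2.34953854, -1.63296939, -0.26892603]), 'tvec': array([-0.57463356, -0.04027467,  0.37978917])}
```

View pics/scene0.png

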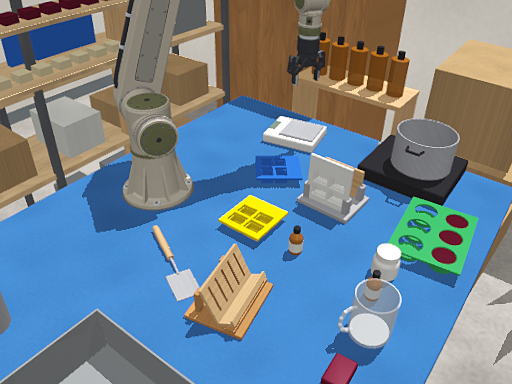

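View pics/top0.png

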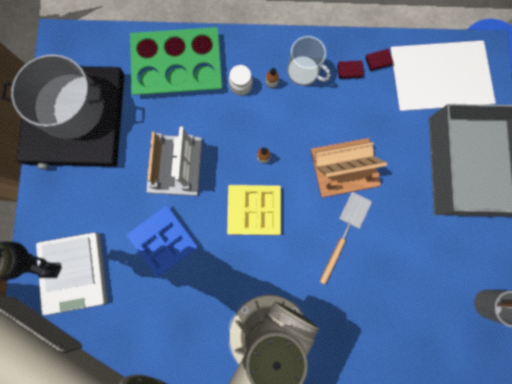

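View pics/wrist0.png

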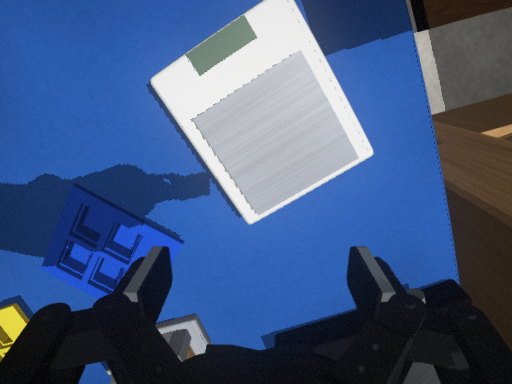

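Run:
```python
import cv2
import numpy as np
s=cv2.imread('pics/scene0.png');t=cv2.imread('pics/top0.png')
a=cv2.resize(s[140:225,290:375],(510,510),interpolation=cv2.INTER_CUBIC)
cv2.imwrite('pics/a.png',a)
cv2.imwrite('pics/b.png',np.hstack([cv2.resize(x,(400,400),interpolation=cv2.INTER_CUBIC) for x in (t[120:205,135:220],t[125:210,305:390])]))
cv2.imwrite('pics/c.png',cv2.resize(s[235:345,175:285],(550,550),interpolation=cv2.INTER_CUBIC))
```

```text
(no output)
```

View pics/a.png

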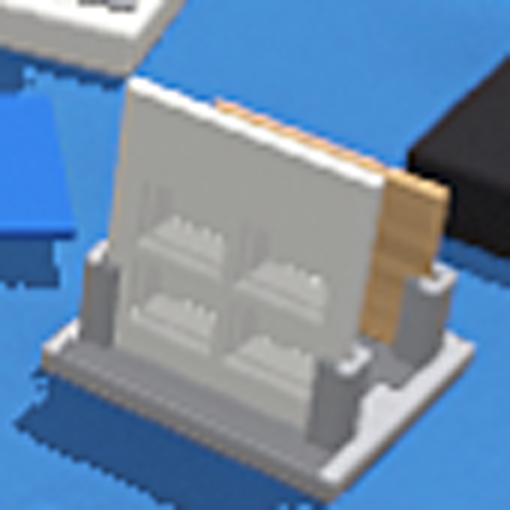

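View pics/b.png

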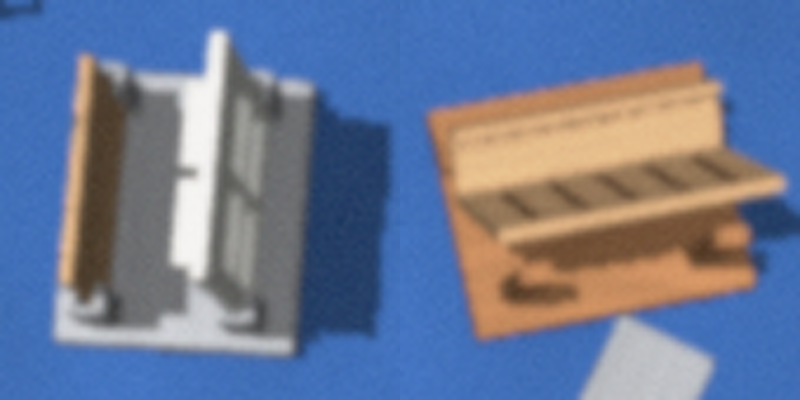

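View pics/c.png

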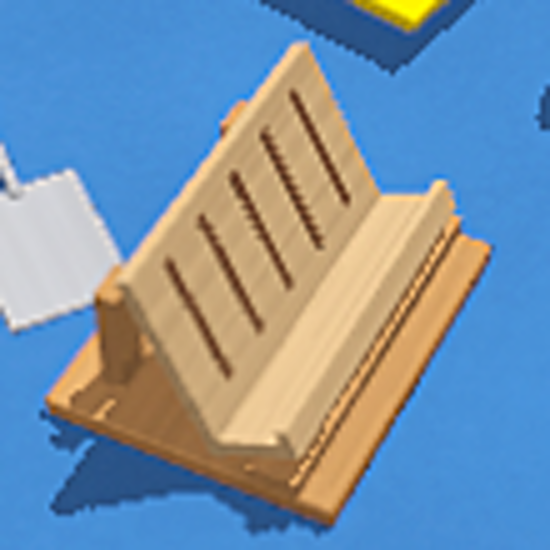

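```bash
cat > h.py <<'E'
import numpy as np,cv2
from workcell import get_state,cams
from scipy.spatial.transform import Rotation as R
def ray(cal,u):
    K=np.array([[cal['fx'],0,cal['cx']],[0,cal['fy'],cal['cy']],[0,0,1]])
    p=cv2.undistortPoints(np.array(u,float).reshape(-1,1,2),K,np.array(cal['distortion'])).reshape(-1,2)
    Rm=cv2.Rodrigues(np.array(cal['rvec']))[0]
    d=np.c_[p,np.ones(len(p))]@Rm; return -Rm.T@cal['tvec'],d
def atz(cal,u,z):
    c,d=ray(cal,u); return c+d*((z-c[2])/d[:,2])[:,None]
def proj(cal,X):
    K=np.array([[cal['fx'],0,cal['cx']],[0,cal['fy'],cal['cy']],[0,0,1]])
    return cv2.projectPoints(np.array(X,float).reshape(-1,1,3),np.array(cal['rvec']),np.array(cal['tvec']),K,np.array(cal['distortion']))[0].reshape(-1,2)
def tool(s):
    q=s['orientation'];return R.from_quat([q[1],q[2],q[3],q[0]])
E
python3 - <<'E'
from h import *
t=cams.get_calibration('top')
f=85/400
b=lambda u,v:(135+u*f-.5,120+v*f-.5)
r=lambda u,v:(305+(u-400)*f-.5,125+v*f-.5)
print('cam',ray(t,[(0,0)])[0],ray(cams.get_calibration('scene'),[(0,0)])[0])
print('rack base TR,BR,BL',atz(t,[b(316,85),b(300,355),b(55,340)],.016).round(3))
print('tray top edge ends',atz(t,[b(218,32),b(195,275)],.16).round(3))
print('rest base TL,TR,BR,BL',atz(t,[r(428,110),r(702,65),r(757,285),r(478,338)],.01).round(3))
print('backstop top edge',atz(t,[r(505,240),r(785,185)],.024+.095*.906).round(3))
print('lip top',atz(t,[r(455,130),r(722,85)],.05).round(3))
print('corner',atz(t,[r(458,193),r(722,150)],.024).round(3))
print('bottle top',atz(t,[(264,155)],.085).round(3))
s=get_state();T=tool(s).as_matrix();print(T.round(2))
c=cams.get_calibration('wrist');Rm=cv2.Rodrigues(c['rvec'])[0];print('cam in tool',(T.T@Rm.T).round(3),T.T@(-Rm.T@c['tvec']-s['tcp_pos']))
E
```

```text
cam [0.22293348 0.06362465 1.19133224] [ 0.97178728 -0.77711047  0.85529588]
rack base TR,BR,BL [[0.562 0.21  0.016]
 [0.389 0.212 0.016]
 [0.394 0.365 0.016]]
tray top edge ends [[0.55  0.248 0.16 ]
 [0.411 0.254 0.16 ]]
rest base TL,TR,BR,BL [[ 0.54  -0.117  0.01 ]
 [ 0.574 -0.293  0.01 ]
 [ 0.432 -0.324  0.01 ]
 [ 0.394 -0.148  0.01 ]]
backstop top edge [[ 0.437 -0.146  0.11 ]
 [ 0.474 -0.309  0.11 ]]
lip top [[ 0.517 -0.128  0.05 ]
 [ 0.55  -0.293  0.05 ]]
corner [[ 0.483 -0.134  0.024]
 [ 0.515 -0.3    0.024]]
bottle top [[0.496 0.025 0.085]]
[[-0.94  0.35 -0.  ]
 [ 0.35  0.94 -0.  ]
 [ 0.   -0.   -1.  ]]
cam in tool [[-0.    -0.947 -0.321]
 [ 1.    -0.001  0.002]
 [-0.002 -0.321  0.947]] [ 8.34841154e-02 -1.05234239e-04 -1.23125364e-01]
```

```bash
cat >> h.py <<'E'
def down(yaw_y,tilt=0):
    "tool y at yaw, z down; returns R"
    y=np.array([np.cos(yaw_y),np.sin(yaw_y),0]);z=np.array([0,0,-1.]);return R.from_matrix(np.c_[np.cross(y,z),y,z])
def plan(p0,R0,p1,R1,n,ease=False):
    dv=(R0.inv()*R1).as_rotvec(); out=[]; Rc=R0;pc=np.array(p0,float)
    print('turn deg',np.degrees(dv).round(2),'dist',np.linalg.norm(np.array(p1)-p0)*1000)
    for k in range(1,n+1):
        a=k/n; a=a*a*(3-2*a) if ease else a
        Rn=R0*R.from_rotvec(dv*a); pn=p0+(np.array(p1)-p0)*a
        sh=np.round(Rc.inv().apply(pn-pc)*100,2); dr=np.round(np.degrees((Rc.inv()*Rn).as_rotvec()),1)
        out.append('G '+' '.join(f'{v:g}' for v in np.r_[sh,dr])); pc=pc+Rc.apply(sh/100); Rc=Rc*R.from_rotvec(np.radians(dr))
    print('; '.join(out)); return pc,Rc
E
python3 - <<'E'
from h import *
s=get_state()
plan(s['tcp_pos'],tool(s),[.42,.25,.33],down(np.radians(91)),7)
E
```

```text
turn deg [ -0.08  -0.03 -21.39] dist 371.6570433466313
G -4.38 -2.77 -1.15 -0 -0 -3.1; G -4.22 -3.01 -1.14 -0 -0 -3; G -4.07 -3.22 -1.15 -0 -0 -3.1; G -3.88 -3.44 -1.14 -0 -0 -3; G -3.69 -3.63 -1.15 -0.1 -0 -3.1; G -3.5 -3.83 -1.15 0 -0 -3; G -3.28 -4.01 -1.15 0 -0 -3.1
```

Emit:
play_rows(series="100 -4.4 -2.8 -1.15 0 0 -3; 100 -4.2 -3 -1.15 0 0 -3; 100 -4.1 -3.2 -1.15 0 0 -3; 100 -3.9 -3.4 -1.15 0 0 -3; 100 -3.7 -3.6 -1.15 0 0 -3; 100 -3.5 -3.8 -1.15 0 0 -3; 100 -3.3 -4 -1.15 0 0 -3; 100 0 0 0 0 0 0")

```text
clock: 1.15
tcp_pos: [0.4223, 0.2482, 0.3312]
orientation: [0.001, -0.003, 1.0, 0.0]
wrist_force: [0.2, -0.1, 0.0]
finger_gap: 0.0854
```

Run:
```python
from h import *
s=get_state();print(s['clock'],s['tcp_pos'],tool(s).as_matrix().round(3).tolist(),s['qvel'].round(3))
c=cams.get_calibration('wrist');im=cams.read_camera('wrist')
import pickle;pickle.dump(c,open('w1.pkl','wb'))
cv2.imwrite('pics/w1raw.png',im[:,:,::-1]);cv2.imwrite('pics/w1.png',cv2.resize(im[:,:,::-1],(800,600),interpolation=cv2.INTER_CUBIC))
```

```text
1.15 [0.42232991 0.24819657 0.33124497] [[-1.0, -0.005, 0.001], [-0.005, 1.0, 0.0], [-0.001, 0.0, -1.0]] [ 0.062 -0.002 -0.031 -0.     0.023  0.049]
```

View pics/w1.png

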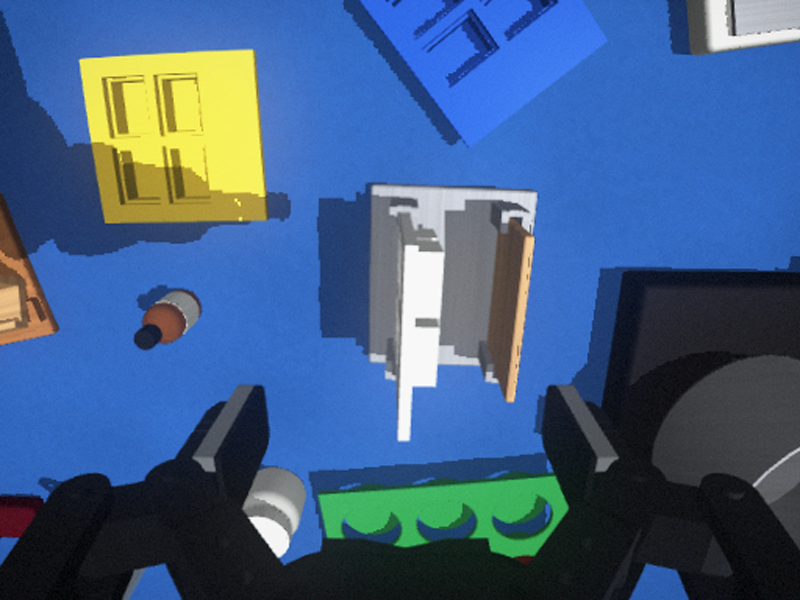

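Run:
```python
import cv2
i=cv2.imread('pics/w1raw.png');cv2.imwrite('pics/w1z.png',cv2.resize(i[110:290,220:360],(467,600),interpolation=cv2.INTER_CUBIC))
```

```text
(no output)
```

View pics/w1z.png

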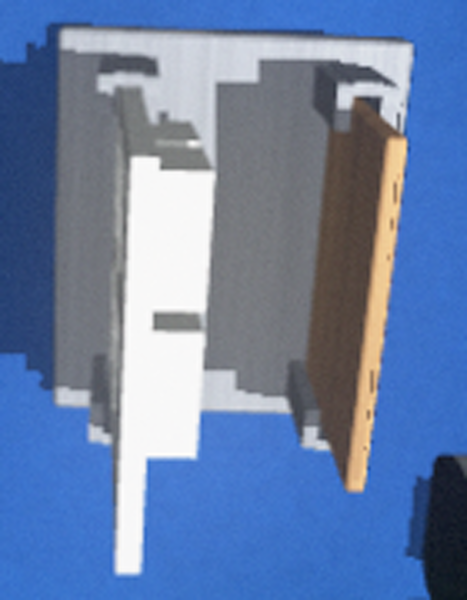

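```bash
cat > fit1.py <<'E'
from h import *
import pickle
from scipy.optimize import least_squares
W=pickle.load(open('w1.pkl','rb'));S=cams.get_calibration('scene');T=cams.get_calibration('top')
w=lambda u,v:(220+u*.3-.35,110+v*.3-.35)
sc=lambda u,v:(290+u/6-.42,140+v/6-.42)
b=lambda u,v:(135+u*.2125-.4,120+v*.2125-.4)
# local coordinates
obs=[(W,w(131,157),(-4,70,75)),(W,w(115,575),(-4,-70,75)),(W,w(143,575),(4,-70,75)),
(W,w(213,170),(26,54,27)),(W,w(197,458),(26,-54,27)),
(S,sc(130,90),(-4,70,75)),(S,sc(380,186),(-4,-70,75)),(T,b(218,30),(4,-70,75))]
def pose(p):
    return R.from_euler('z',p[3])*R.from_euler('y',p[4])
def f(p):
    r=[]
    for c,u,l in obs: r.append(proj(c,p[:3]+pose(p).apply(np.array(l)/1000))[0]-u)
    return np.array(r)
p=least_squares(lambda p:np.r_[f(p).ravel()*[1]*1,],[.48,.25,.09,1.58,0],loss='soft_l1').x
print('tray',p.round(4));print(f(p).round(2).tolist())
P=pose(p);print('grip+55',p[:3]+P.apply([0,0,.055]),'z axis',P.apply([0,0,1]),'bottom',p[2]-.075)
# rack
o2=[(W,w(60,28),(-75,88)),(W,w(412,42),(75,88)),(W,w(55,405),(-75,-88))]
g=lambda q:np.concatenate([proj(c,np.r_[q[:2]+R.from_euler('z',q[2]).apply([l[0]/1e3,l[1]/1e3,0])[:2],.016])[0]-u for c,u,l in o2])
q=least_squares(g,[.48,.288,1.58]).x;print('rack',q,g(q).round(2))
for sx in(-45,45):print(sx,q[:2]+R.from_euler('z',q[2]).apply([sx/1e3,0,0])[:2])
E
python3 fit1.py
```

```text
tray [0.4784 0.2478 0.0902 1.5434 0.0354]
[[-0.24, 0.25], [0.49, -0.46], [-0.64, -0.43], [0.12, 0.81], [-0.23, 0.05], [-0.17, -0.82], [0.02, -0.09], [-2.04, 0.26]]
grip+55 [0.47850115 0.24976619 0.14514761] z axis [9.68500825e-04 3.53729547e-02 9.99373712e-01] bottom 0.015182056328411533
rack [0.47902651 0.29064143 1.54159151] [-0.77 -0.33  1.32 -0.43 -0.59  1.13]
-45 [0.47771248 0.24566062]
45 [0.48034054 0.33562224]
```

```bash
cat >> h.py <<'E'
def tray2tool(P):
    M=P.as_matrix();return R.from_matrix(np.c_[M[:,1],M[:,0],-M[:,2]])
E
python3 - <<'E'
from h import *
s=get_state();P=R.from_euler('z',1.5434)*R.from_euler('y',.0354);Rt=tray2tool(P)
c=np.array([.4784,.2478,.0902]);g=c+P.apply([0,0,.055]);h=c+P.apply([0,0,.11])
a,b=plan(s['tcp_pos'],tool(s),h,Rt,3)
plan(a,b,g,Rt,2)
E
```

```text
turn deg [2.04 0.03 1.96] dist 142.75124072267604
G -1.92 0.06 4.35 0.7 0 0.7; G -1.91 0.14 4.36 0.7 0 0.6; G -1.91 0.22 4.35 0.6 0 0.7
turn deg [ 0.04  0.03 -0.05] dist 55.00116383682372
G -0 -0 2.75 0 0 -0; G -0 -0.01 2.75 0 0 -0
```

Emit:
play_rows(series="60 -1.9 0.1 4.35 0.7 0 0.7; 60 -1.9 0.15 4.35 0.7 0 0.6; 60 -1.9 0.2 4.35 0.6 0 0.7; 60 0 0 1.5 0 0 0; 60 0 0 0 0 0 0", newtons=50)

```text
clock: 1.82
tcp_pos: [0.4753, 0.2533, 0.1844]
orientation: [-0.001, 0.011, 1.0, -0.018]
wrist_force: [-0.9, -0.3, 1.1]
finger_gap: 0.0513
```

Run:
```python
from h import *
s=get_state();print(s['clock'],s['tcp_pos'],tool(s).as_matrix().round(3).tolist(),s['finger_gap'])
P=R.from_euler('z',1.5434)*R.from_euler('y',.0354)
g=np.array([.4784,.2478,.0902])+P.apply([0,0,.055]);print('to grip in tool cm',tool(s).inv().apply(g-s['tcp_pos'])*100)
c=cams.get_calibration('wrist');im=cams.read_camera('wrist')
cv2.imwrite('pics/w2.png',cv2.resize(im[:,:,::-1],(800,600),interpolation=cv2.INTER_CUBIC))
```

```text
1.825 [0.47530731 0.25332322 0.18444338] [[-1.0, 0.023, -0.003], [0.023, 0.999, -0.036], [0.003, -0.036, -0.999]] 0.05130780029922816
to grip in tool cm [-0.33264475 -0.21017703  3.93695449]
```

View pics/w2.png

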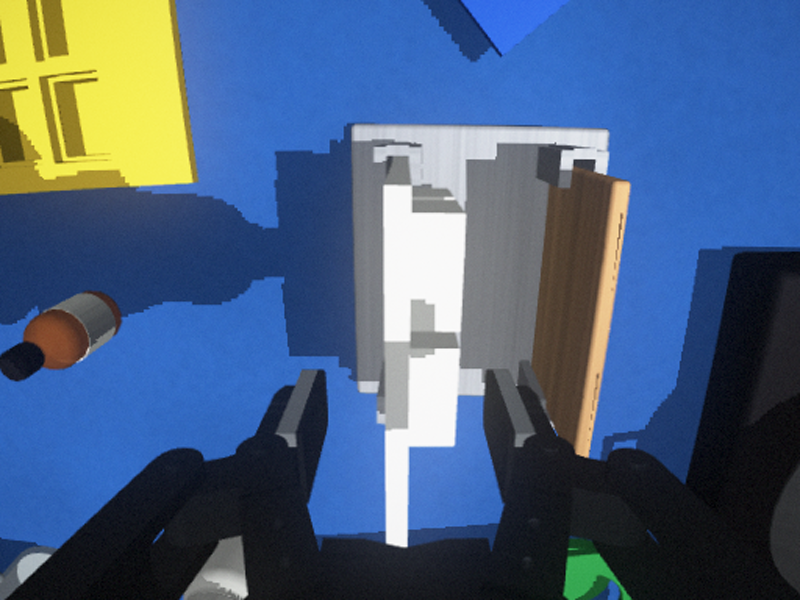

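Emit:
play_rows(series="60 -0.3 -0.2 2 0 0 0; 60 0 0 1.9 0 0 0; 60 0 0 0 0 0 0; 0 0 0 0 0 0 0; 0 0 0 0 0 0 0; 0 0 0 0 0 0 0; 0 0 0 0 0 0 0", newtons=50)

```text
clock: 2.75
tcp_pos: [0.4808, 0.2492, 0.1477]
orientation: [0.001, 0.012, 1.0, -0.018]
wrist_force: [-1.5, -1.7, 7.0]
finger_gap: 0.0081
```

Run:
```python
from h import *
s=get_state();print(s['clock'],s['tcp_pos'],tool(s).as_matrix().round(3).tolist(),s['finger_gap'],s['wrist_force'])
im=cams.read_camera('scene')
cv2.imwrite('pics/s3.png',cv2.resize(im[100:250,240:440,::-1],(800,600),interpolation=cv2.INTER_CUBIC))
```

```text
2.75 [0.48076695 0.24918727 0.1477381 ] [[-1.0, 0.025, 0.002], [0.025, 0.999, -0.035], [-0.003, -0.035, -0.999]] 0.008112054918893899 [-1.53205351 -1.68050548  6.97486607]
```

View pics/s3.png

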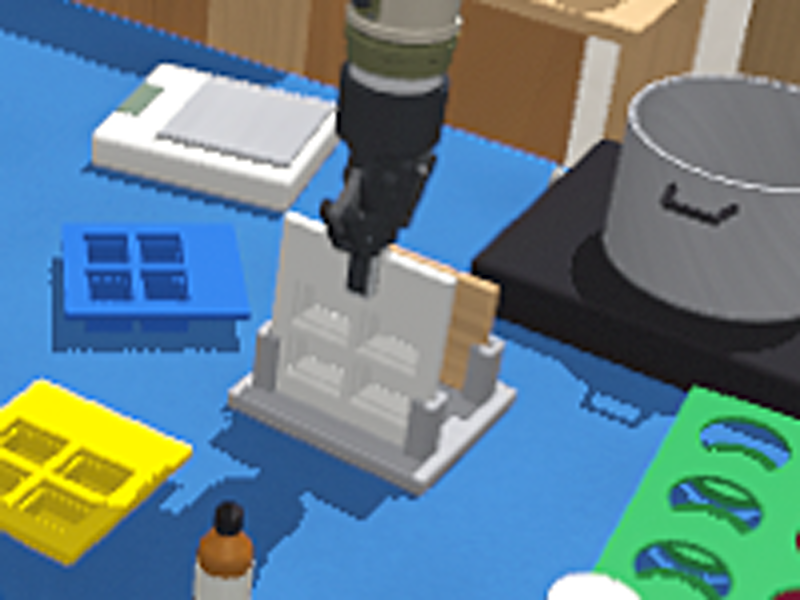

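Emit:
play_rows(series="0 0 -0.1 -2 0 0 0; 0 0 -0.1 -3 0 0 0; 0 0 -0.1 -3 0 0 0; 0 0 -0.1 -3 0 0 0; 0 0 0 -2.5 0 0 0; 0 0 0 0 0 0 0", newtons=70)

```text
clock: 3.55
tcp_pos: [0.481, 0.2506, 0.2831]
orientation: [0.002, 0.012, 1.0, -0.017]
wrist_force: [0.8, -0.2, -2.6]
finger_gap: 0.0069
```

Run:
```python
from h import *
s=get_state();print(s['clock'],s['tcp_pos'],tool(s).as_matrix().round(3).tolist(),s['finger_gap'],s['wrist_force'])
i=cams.read_camera('scene')[:,:,::-1];t=cams.read_camera('top')[:,:,::-1]
cv2.imwrite('pics/s4raw.png',i);cv2.imwrite('pics/t4raw.png',t)
cv2.imwrite('pics/s4.png',cv2.resize(i[80:230,250:400],(600,600),interpolation=cv2.INTER_CUBIC))
cv2.imwrite('pics/r4.png',cv2.resize(i[240:340,180:280],(600,600),interpolation=cv2.INTER_CUBIC))
cv2.imwrite('pics/q4.png',cv2.resize(t[130:205,305:395],(720,600),interpolation=cv2.INTER_CUBIC))
```

```text
3.55 [0.48095113 0.25064236 0.28305432] [[-1.0, 0.024, 0.003], [0.024, 0.999, -0.033], [-0.004, -0.033, -0.999]] 0.006923895168084392 [ 0.77853452 -0.18016093 -2.57451928]
```

View pics/s4.png

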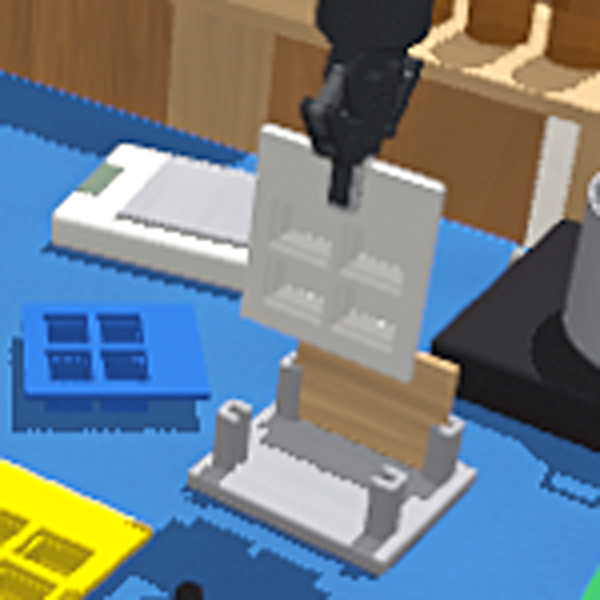

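View pics/r4.png

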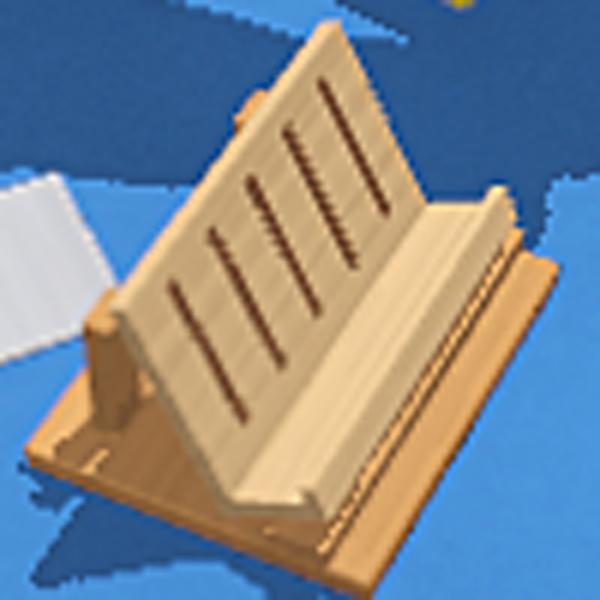

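View pics/q4.png

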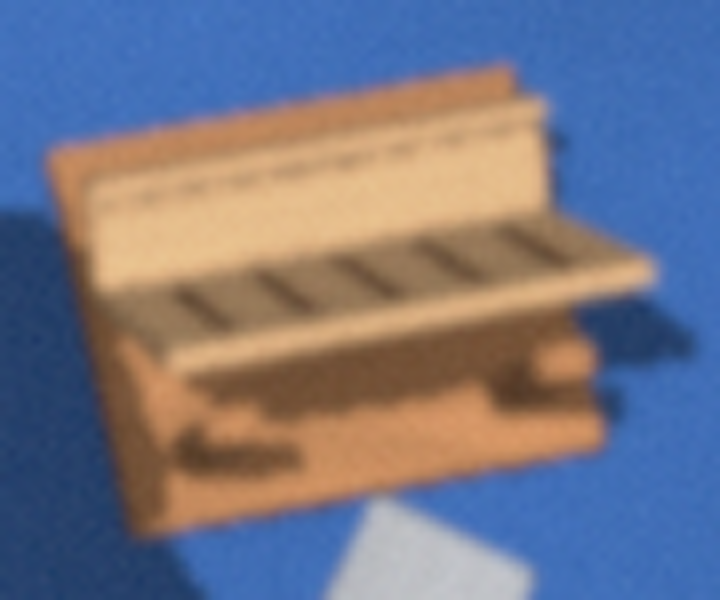

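```bash
cat > fit2.py <<'E'
from h import *
from scipy.optimize import least_squares
S=cams.get_calibration('scene');T=cams.get_calibration('top')
sc=lambda u,v:(180+u/6-.42,240+v/6-.42)
b=lambda u,v:(305+u/8-.44,130+v/8-.44)
obs=[(S,sc(342,24),(0,85,95)),(S,sc(124,315),(0,-85,95)),(S,sc(230,502),(0,-85,0)),(S,sc(427,203),(0,85,0)),
(T,b(165,350),(0,85,95)),(T,b(642,257),(0,-85,95)),(T,b(98,290),(0,85,0)),(T,b(550,213),(0,-85,0))]
def pose(y): return R.from_euler('z',y)*R.from_euler('y',-np.radians(25))
def f(p): return np.array([proj(c,np.r_[p[:2],.024]+pose(p[2]).apply(np.array(l)/1000))[0]-u for c,u,l in obs])
if __name__=='__main__':
  for sel in (range(8),range(4),range(4,8)):
    sel=list(sel)
    q=least_squares(lambda p:f(p)[sel].ravel(),[.5,-.217,.19],loss='soft_l1').x
    print(q.round(4),f(q).round(1).tolist())
E
python3 fit2.py
```

```text
[ 0.5001 -0.2172  0.2097] [[-0.2, -0.3], [-0.0, -1.0], [0.3, -0.1], [0.4, 0.3], [0.2, -0.0], [1.2, 0.4], [0.2, 0.0], [-0.3, -0.7]]
[ 0.5005 -0.218   0.2127] [[-0.4, -0.1], [-0.1, -0.7], [0.3, 0.2], [0.2, 0.5], [0.6, -0.1], [1.5, 0.1], [0.4, -0.0], [-0.1, -0.9]]
[ 0.4999 -0.2165  0.2063] [[0.0, -0.5], [0.1, -1.4], [0.3, -0.4], [0.6, 0.1], [-0.1, -0.1], [0.9, 0.5], [-0.1, -0.0], [-0.5, -0.5]]
```

```bash
cat >> h.py <<'E'
REST=np.array([.5001,-.2172,.024]);RR=R.from_euler('z',.2097)*R.from_euler('y',-np.radians(25))
OFF=np.array([0,2.3,-57.5])/1000  # tray centre rel TCP, tray axes
def tcp_for(loc): return REST+RR.apply(np.array(loc)/1000-OFF)
E
python3 - <<'E'
from h import *
s=get_state()
t=tcp_for([4+12,0,75+110]);print(t)
a,b=plan(s['tcp_pos'],tool(s),t,tray2tool(RR),11)
print(a,(b.inv()*tray2tool(RR)).as_rotvec())
E
```

```text
[ 0.41452221 -0.23776494  0.25054153]
turn deg [-22.85 -15.41  75.67] dist 493.1192875454053
G 0.49 -4.44 0.43 -2.1 -1.4 6.9; G -0.05 -4.47 0.26 -2.1 -1.4 6.9; G -0.58 -4.45 0.1 -2 -1.4 6.8; G -1.09 -4.34 -0.03 -2.1 -1.4 6.9; G -1.62 -4.18 -0.16 -2.1 -1.4 6.9; G -2.11 -3.95 -0.25 -2.1 -1.4 6.9; G -2.57 -3.65 -0.34 -2 -1.4 6.8; G -3 -3.31 -0.4 -2.1 -1.4 6.9; G -3.38 -2.91 -0.42 -2.1 -1.4 6.9; G -3.72 -2.46 -0.45 -2.1 -1.4 6.9; G -4 -1.99 -0.42 -2.1 -1.4 6.9
[ 0.41452731 -0.23776113  0.25050117] [ 0.00067863 -0.00021703 -0.00062009]
```

Emit:
play_rows(series="0 0.5 -4.4 0.4 -2.1 -1.4 6.9; 0 -0.05 -4.5 0.3 -2.1 -1.4 6.9; 0 -0.6 -4.45 0.1 -2 -1.4 6.8; 0 -1.1 -4.3 0 -2.1 -1.4 6.9; 0 -1.6 -4.2 -0.2 -2.1 -1.4 6.9; 0 -2.1 -3.95 -0.25 -2.1 -1.4 6.9; 0 -2.6 -3.65 -0.35 -2 -1.4 6.8; 0 -3 -3.3 -0.4 -2.1 -1.4 6.9; 0 -3.4 -2.9 -0.4 -2.1 -1.4 6.9; 0 -3.7 -2.5 -0.45 -2.1 -1.4 6.9; 0 -4 -2 -0.4 -2.1 -1.4 6.9; 0 0 0 0 0 0 0")

```text
clock: 5.15
tcp_pos: [0.4132, -0.2396, 0.2486]
orientation: [0.135, 0.617, 0.757, 0.169]
wrist_force: [-0.6, 0.0, -3.1]
finger_gap: 0.0069
```

Run:
```python
from h import *
s=get_state();print(s['clock'],s['tcp_pos'],s['joint_pos'].round(2),s['finger_gap'],s['wrist_force'])
plan(s['tcp_pos'],tool(s),tcp_for([16,0,75+110]),tray2tool(RR),1)
i=cams.read_camera('scene')[:,:,::-1]
cv2.imwrite('pics/s5.png',cv2.resize(i[150:350,120:320],(600,600),interpolation=cv2.INTER_CUBIC))
```

```text
5.15 [ 0.41318257 -0.23961555  0.24856934] [-0.93 -0.07 -0.47  0.98  0.39  0.48] 0.006879630415263166 [-0.63670961  0.00778261 -3.11226013]
turn deg [-0.02 -0.02 -0.39] dist 3.018100007252665
G 0.15 0.24 -0.11 -0 -0 -0.4
```

View pics/s5.png

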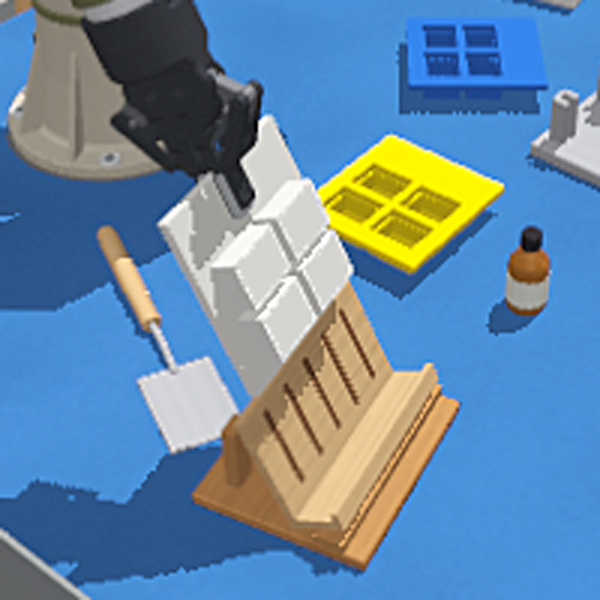

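Run:
```python
from h import *
s=get_state();T=tool(s).as_matrix();P=R.from_matrix(np.c_[T[:,1],T[:,0],-T[:,2]])
S=cams.get_calibration('scene')
L=np.array([[-4,70,75],[-4,-70,75],[4,-70,75],[4,70,75],[4,70,-75],[4,-70,-75],[26,54,27],[26,-54,27],[26,54,-57],[26,-54,-57]])/1000
X=s['tcp_pos']+P.apply(L+OFF)
print(((proj(S,X)-[120,150])*3+1).round(0).tolist())
i=cams.read_camera('scene')[:,:,::-1]
z=cv2.resize(i[180:300,160:260],(667,800),interpolation=cv2.INTER_CUBIC)[:600]
z=cv2.resize(i[180:290,160:280],(654,600),interpolation=cv2.INTER_CUBIC)
k=600/110
for p in (proj(S,X)-[160,180]+.5)*k: cv2.circle(z,tuple(int(v) for v in p),3,(0,0,255),1)
cv2.imwrite('pics/s5b.png',z)
```

```text
[[267.0, 116.0], [162.0, 224.0], [171.0, 223.0], [275.0, 115.0], [354.0, 277.0], [264.0, 395.0], [314.0, 178.0], [238.0, 265.0], [358.0, 269.0], [288.0, 361.0]]
```

View pics/s5b.png

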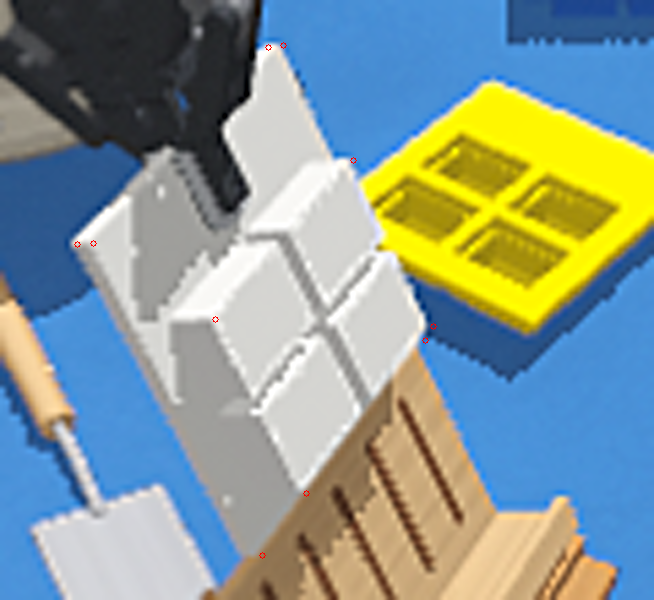

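Emit:
play_rows(series="0 0.15 0.2 2 0 0 -0.4; 0 0 0 3 0 0 0; 0 0 0 3 0 0 0; 0 0 0 1.5 0 0 0; 0 0 0 0 0 0 0")

```text
clock: 5.88
tcp_pos: [0.4552, -0.2245, 0.164]
orientation: [0.135, 0.611, 0.762, 0.169]
wrist_force: [-1.2, 1.0, -1.7]
finger_gap: 0.0069
```

```bash
cat > look.py <<'E'
import sys
from h import *
s=get_state();print(s['clock'],s['tcp_pos'],s['finger_gap'],s['wrist_force'].round(1),s['ft_torque'].round(2))
T=tool(s).as_matrix();P=R.from_matrix(np.c_[T[:,1],T[:,0],-T[:,2]])
print('tray in rest mm (from hand)',(RR.inv().apply(s['tcp_pos']+P.apply(OFF)-REST)*1000).round(1),'rot deg',np.degrees((RR.inv()*P).as_rotvec()).round(2))
n=sys.argv[1]
i=cams.read_camera('scene')[:,:,::-1];t=cams.read_camera('top')[:,:,::-1];w=cams.read_camera('wrist')[:,:,::-1]
cv2.imwrite(f'pics/{n}s.png',cv2.resize(i[220:345,170:295],(600,600),interpolation=cv2.INTER_CUBIC))
cv2.imwrite(f'pics/{n}t.png',cv2.resize(t[125:215,300:400],(667,600),interpolation=cv2.INTER_CUBIC))
cv2.imwrite(f'pics/{n}w.png',w)
E
python3 look.py p6
```

```text
5.875 [ 0.45520612 -0.22451978  0.16402107] 0.0069286549534751255 [-1.2  1.  -1.7] [-0.13  0.67  0.04]
tray in rest mm (from hand) [18.   4.8 88.6] rot deg [0.27 0.03 0.46]
```

View pics/p6s.png

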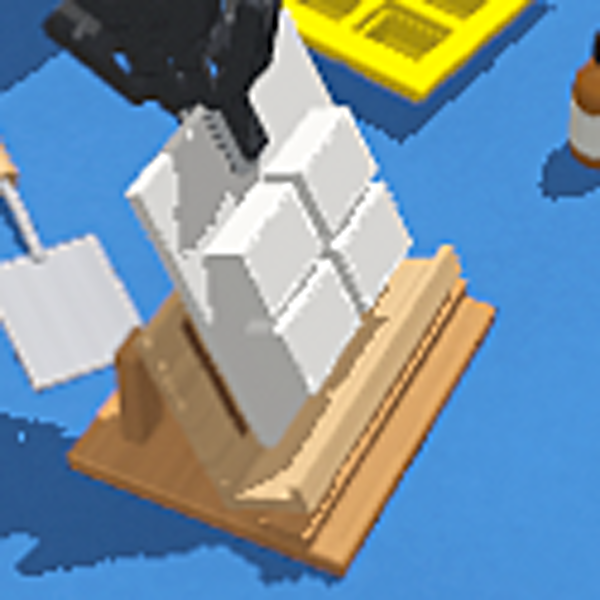

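View pics/p6w.png

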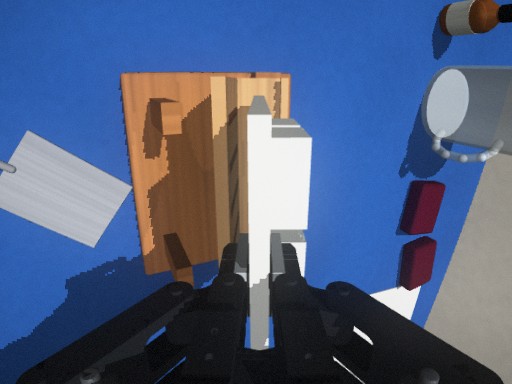

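Emit:
play_rows(series="0 -0.5 -0.6 0.5 0 -0.3 0.5; 0 0 -0.3 0.5 0 0 0; 0 0 0 0 0 0 0")

```text
clock: 6.4
tcp_pos: [0.4524, -0.2329, 0.1522]
orientation: [0.138, 0.616, 0.757, 0.168]
wrist_force: [0.7, -0.6, -2.0]
finger_gap: 0.0074
```

```bash
python3 look.py p7
```

```text
6.4 [ 0.45242348 -0.23292322  0.15224931] 0.00739543104595591 [ 0.7 -0.6 -2. ] [-0.16  0.62 -0.01]
tray in rest mm (from hand) [ 9.  -3.4 79.8] rot deg [-0.24 -0.07 -0.2 ]
```

View pics/p7s.png

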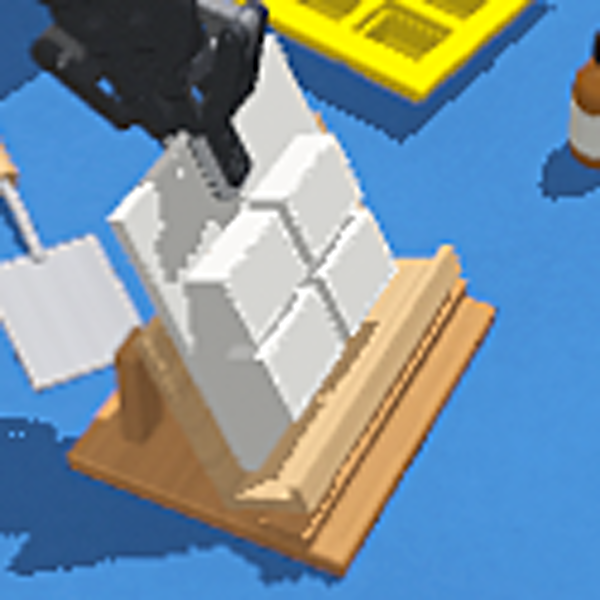

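View pics/p7t.png

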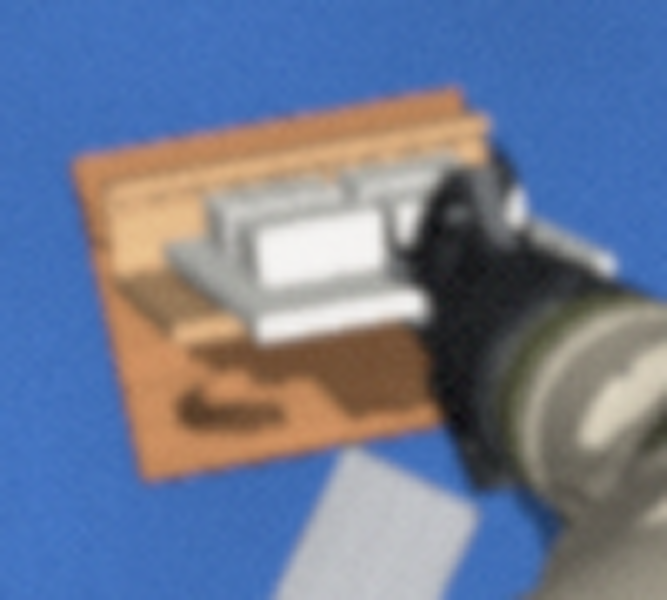

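Emit:
play_rows(series="0 0.3 -0.3 0.2 0 0 0; 0 0 0 0 0 0 0; 0 0 0 0 0 0 0; 0 0 0 0 0 0 0")

```text
clock: 7.05
tcp_pos: [0.4507, -0.2306, 0.1499]
orientation: [0.139, 0.615, 0.758, 0.168]
wrist_force: [-0.7, -0.6, -3.4]
finger_gap: 0.0077
```

```bash
python3 look.py p8
```

```text
7.05 [ 0.4506912  -0.23055481  0.14993558] 0.007725608133581717 [-0.7 -0.6 -3.4] [-0.17  0.67 -0.01]
tray in rest mm (from hand) [ 7.  -0.8 78.2] rot deg [-0.3  -0.11 -0.12]
```

View pics/p8s.png

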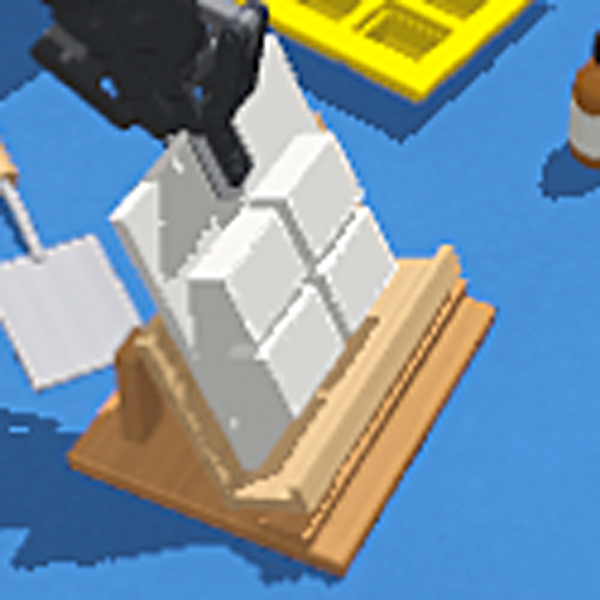

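Emit:
play_rows(series="0 0 -0.2 0.2 0 0 0; 0 0 0 0.1 0 0 0; 0 0 0 0 0 0 0; 0 0 0 0 0 0 0")

```text
clock: 7.7
tcp_pos: [0.4501, -0.2306, 0.1463]
orientation: [0.138, 0.615, 0.758, 0.168]
wrist_force: [0.6, -0.6, -2.5]
finger_gap: 0.0072
```

```bash
python3 look.py p9
```

```text
7.7 [ 0.45014261 -0.23063413  0.14627186] 0.007228423829575378 [ 0.6 -0.6 -2.5] [-0.11  0.45  0.07]
tray in rest mm (from hand) [ 5.  -0.7 75.1] rot deg [-0.28 -0.11 -0.13]
```

View pics/p9s.png

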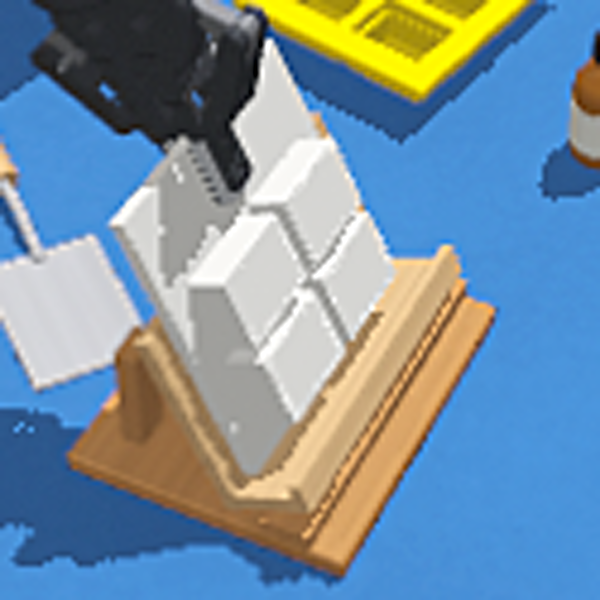

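View pics/p9w.png

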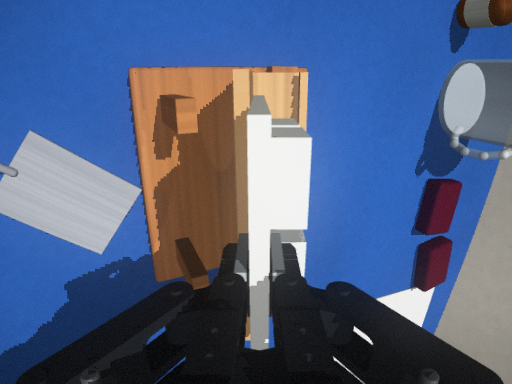

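Emit:
play_rows(series="0 0 -0.1 0.2 0 0 0; 0 0 0 0 0 0 0; 0 0 0 0 0 0 0")

```text
clock: 8.22
tcp_pos: [0.4507, -0.2316, 0.1453]
orientation: [0.14, 0.615, 0.758, 0.167]
wrist_force: [-1.8, -1.7, 5.6]
finger_gap: 0.0073
```

```bash
python3 look.py p10
```

```text
8.225 [ 0.450693   -0.23162884  0.14529953] 0.007322724514129575 [-1.8 -1.7  5.6] [0.14 0.53 0.11]
tray in rest mm (from hand) [ 4.9 -1.9 74.1] rot deg [-0.42 -0.2  -0.1 ]
```

View pics/p10s.png

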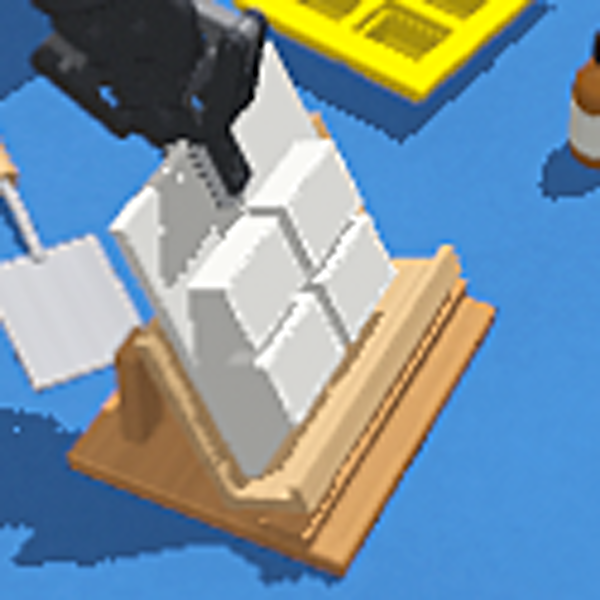

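Run:
```python
from h import *
S=cams.get_calibration('scene');T=cams.get_calibration('top')
i=cams.read_camera('scene')[:,:,::-1];z=cv2.resize(i[220:345,170:295],(600,600),interpolation=cv2.INTER_CUBIC)
L=np.array([[0,70,150],[0,-70,150],[8,-70,150],[8,70,150],[8,70,0],[8,-70,0],[0,-70,0],[30,54,102],[30,-54,102],[30,54,18],[30,-54,18],[0,-85,95],[0,-85,0],[0,85,0]])/1000
for p in (proj(S,REST+RR.apply(L))-[170,220]+.5)*4.8: cv2.circle(z,tuple(int(v) for v in p),3,(0,0,255),1)
cv2.imwrite('pics/ov.png',z)
```

```text
(no output)
```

View pics/ov.png

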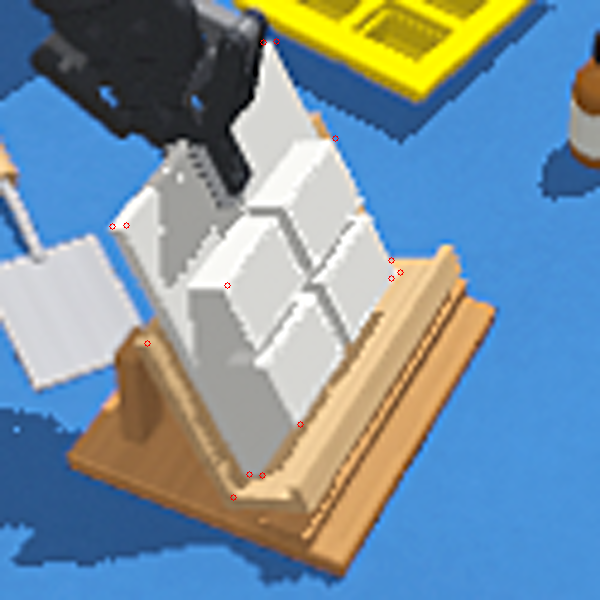

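Emit:
play_rows(series="0 0.1 -0.2 0 0 0 0; 0 0 0 0 0 0 0; 0 0 0 0 0 0 0")

```text
clock: 8.8
tcp_pos: [0.4501, -0.2315, 0.1452]
orientation: [0.141, 0.615, 0.758, 0.168]
wrist_force: [3.8, -1.9, 5.7]
finger_gap: 0.0068
```

```bash
python3 look.py p11
```

```text
8.8 [ 0.4500608  -0.231473    0.14517517] 0.006823042838006335 [ 3.8 -1.9  5.7] [-0.01 -0.95  0.08]
tray in rest mm (from hand) [ 4.5 -1.7 74.2] rot deg [-0.48 -0.36  0.  ]
```

View pics/p11s.png

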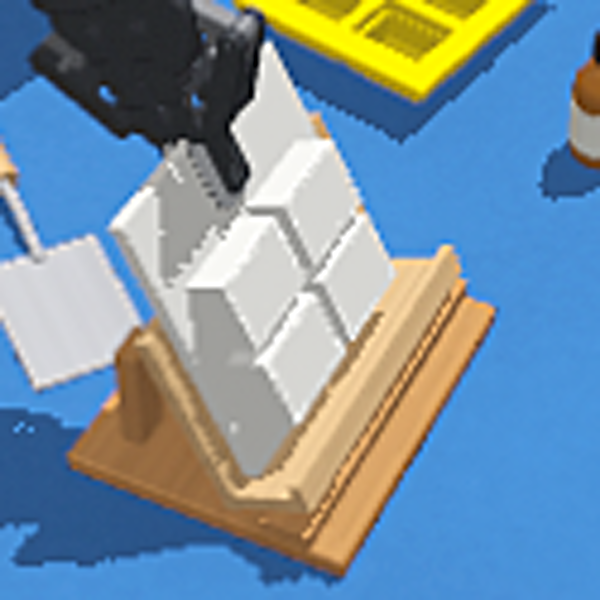

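View pics/p11w.png

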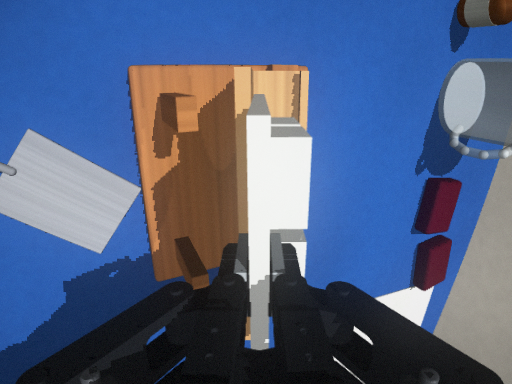

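Emit:
play_rows(series="15 0 0 0 0 0 0; 40 0 0 0 0 0 0; 50 0 0 0 0 0 0; 50 0 0 0 0 0 0; 50 0 0 0 0 0 0")

```text
clock: 9.57
tcp_pos: [0.4479, -0.2299, 0.1429]
orientation: [0.138, 0.616, 0.758, 0.168]
wrist_force: [0.1, 0.0, -0.2]
finger_gap: 0.0426
```

```bash
python3 look.py p12
```

```text
9.575 [ 0.44785135 -0.22988409  0.14293773] 0.04261260384288769 [ 0.1  0.  -0.2] [-0.09  0.35  0.06]
tray in rest mm (from hand) [ 1.6  0.5 73. ] rot deg [-0.26 -0.09 -0.15]
```

View pics/p12s.png

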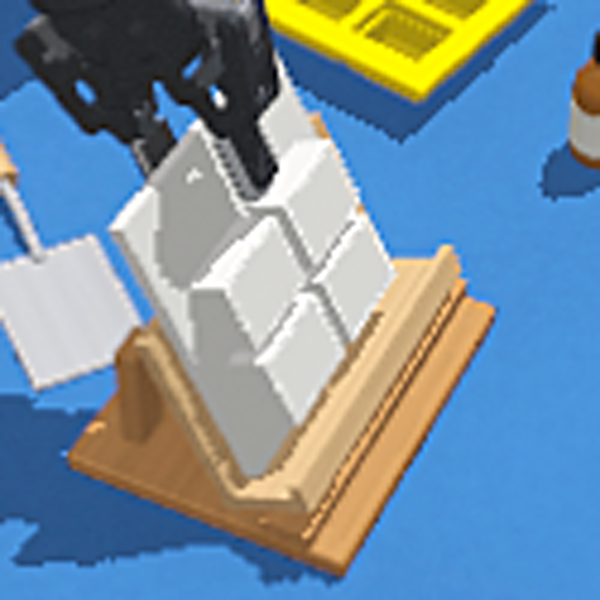

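View pics/p12w.png

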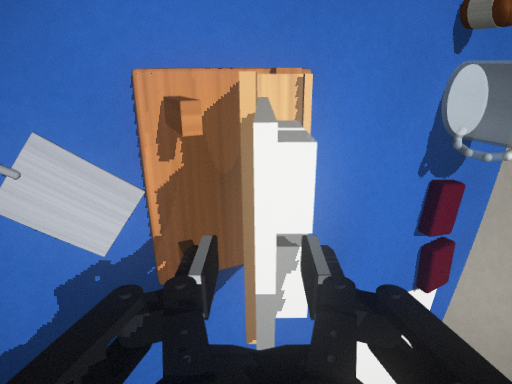

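Emit:
play_rows(series="50 0 0 -1 0 0 0; 50 0 0 -2 0 0 0; 50 0 0 -3 0 0 0; 50 0 0 -3 0 0 0; 50 0 0 -3 0 0 0; 50 0 0 0 0 0 0; 50 0 0 0 0 0 0")

```text
clock: 10.6
tcp_pos: [0.398, -0.24, 0.2516]
orientation: [0.139, 0.616, 0.757, 0.167]
wrist_force: [-0.8, 0.6, -0.5]
finger_gap: 0.043
```

```bash
python3 look.py p13
python3 - <<'E'
from h import *
S=cams.get_calibration('scene');i=cams.read_camera('scene')[:,:,::-1];cv2.imwrite('pics/full.png',i)
E
```

```text
10.6 [ 0.39800523 -0.24000848  0.25163801] 0.04299488304738816 [-0.8  0.6 -0.5] [-0.03  0.38 -0.02]
tray in rest mm (from hand) [  1.5   0.9 193. ] rot deg [-0.3  -0.11 -0.15]
```

View pics/p13s.png

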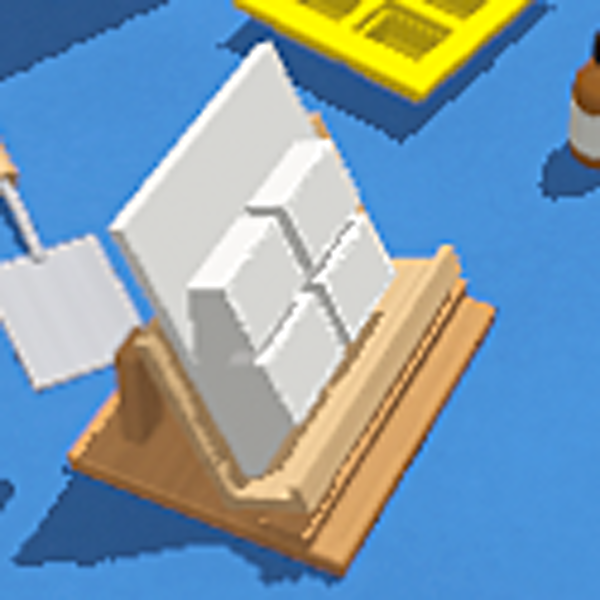

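View pics/p13w.png

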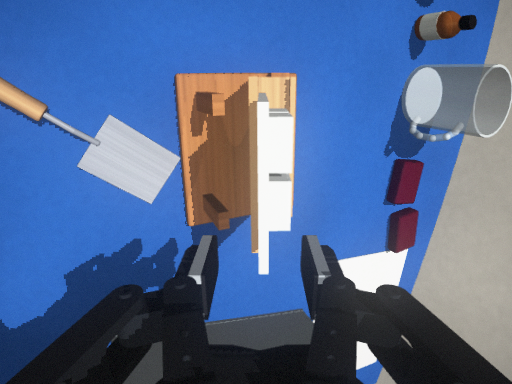

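View pics/full.png

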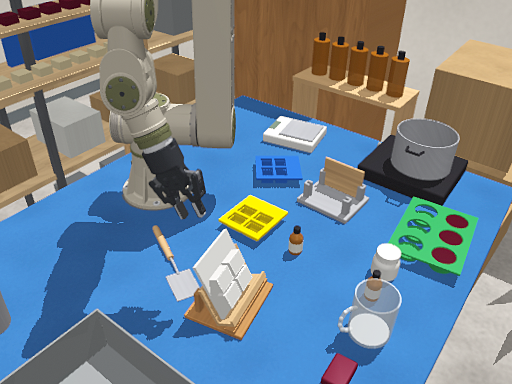

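Run:
```python
from workcell import workorder
print(workorder.hand_in())
```

```text
the job is handed in; nothing more can be done
None
```

The white four-cup tray is now leaning by itself on the drain rest, and the job is handed in at about 10.7 s of the 38 s allowed. I gripped it by the blank strip, lifted it straight out of the rack, turned it and tilted it 25°. I then lowered it until it touched the ledge and backstop (about 8 N and 5 N), let go, and backed the arm away.

- **Position:** in the last scene picture the tray's corners lie within about 1 pixel of where they should be. The cups face outwards, the grip strip is uppermost and the open side is flat on the backstop. It is centred to about 2 mm: the arm's own reading just before release put it 1.7 mm off.
- **Standing free:** after I opened the gripper the wrist force read about zero, and the tray had not visibly moved once the arm was clear.
- **Other items:** the board is still in the rack, and the bottle and the blue and yellow look-alikes look undisturbed in the final picture.
- **Overshoot:** while aligning above the ledge, the arm moved about 8 mm on a commanded 5 mm. I corrected that before the tray touched anything. No other check disagreed.

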